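Preload the tilt plate and wedge it just off its rests

TASK

Slide the brass sleeve over the upright post of the hinged tilt plate until it sits flat on the plate, and let go of it. Then take the red levelling wedge by its black tab and, with the wedge flat on the bench, push its thin end under the front lip of the plate until the lip has just lifted off its rests, by about 4 mm. Finish holding the wedge there, gripped in the fingers, with the robot touching neither plate nor sleeve, and leave the other loose things on the bench where they are.

Things in the scene. Friction and masses are not known exactly. Their poses are not given: they have to be found in the camera images.
- tilt_base: Grey base of the tilt fixture, screwed to the bench (fixed; place and yaw differ each run). Two low rails, base x -60 to +85 mm, inner faces 76 mm apart, joined only at the back (x +60 to +85 mm); between them the bench is bare and open to the front for the wedge. Origin: on the bench, midway between the rails; +x from the front lip to the hinge, away from the robot; z up.
- tilt_plate: Aluminium plate 128 x 108 mm, 8 thick, about 0.35 kg, hinged along its back edge; a steel post stands up in its middle. It lies level on the rails under its own weight and its front edge can be lifted freely (no spring). Origin: on the hinge axis, 72 mm behind the base's origin and 21 mm above the bench. Axes as the base when the plate is level; rotation about +y lifts the front.
- plate_lip (a point): Middle of the underside of the plate's front lip, a steel bar of 10 mm diameter and 108 mm length along y. It lies 63 mm in front of the base's origin (base x = -63 mm) and 12 mm above the bench when the plate rests; its rise above 12 mm is the lift.
- post_foot (a point): Centre of the post where it leaves the plate's top face (base x = +2 mm, 24 mm above the bench when the plate rests). The post is 15 mm in diameter and 56 mm tall, the last 14 mm tapering to 7 mm.
- sleeve: Brass ring-shaped weight sleeve, 42 mm outer diameter, 20 mm bore, 30 mm tall, about 0.2 kg, standing on the bench with its bore upright. Origin: centre of its underside.
- wedge: Red wedge, 110 mm long, 30 wide, about 0.14 kg, flat on the bench. Origin: centre of its underside; +x to the thin end (toe, x = +55 mm). Top slopes from 2 mm at the toe to 24 mm at x = -25 mm, then level to the heel (x = -55 mm). On the heel a black grip tab, 14 mm wide (y), 24 long (x), centred at x = -43 mm, from 24 to 69 mm above the underside.
- wedge_toe (a point): Middle of the lower edge of the wedge's thin end. The wedge first touches the resting lip when the toe is about 36 mm past the lip; each further 10 mm lifts the lip about 2.7 mm. Pushing takes only a few newtons.
- specimen_jar: Bystander: white screw-top specimen jar standing up, 47 mm across, 50 high mm. Leave it alone. Origin: centre of its underside.
- adapter_silver: Bystander: silver-white stepped coaxial adapter standing on end, 20 mm across, 34 high mm. Leave it alone. Origin: centre of its underside.
- adapter_gold: Bystander: gold-coloured stepped coaxial adapter standing on end, 20 mm across, 34 high mm. Leave it alone. Origin: centre of its underside.
- marker_black: Bystander: black marker pen lying down, 134 mm long, 14 high mm. Leave it alone. Origin: centre of its underside.
- nut_driver: Bystander: driver with an amber handle lying down, 152 mm long, 17 high mm. Leave it alone. Origin: centre of its underside.
- mouse: Bystander: black computer mouse, 62 x 108 mm, 40 high mm. Leave it alone. Origin: centre of its underside.

How it is judged:
On the way, in this order (a step that is already met when the one before it is completed fails the run):
1. the sleeve sits flat on the plate round the post, let go, while the plate still rests on its rails (horizontal distance between sleeve and post_foot below 0.006 m and z of sleeve in the frame of post_foot between -0.004 and 0.004 m and contact force between each of the arm, the fingers and sleeve below 0.2 N and z of plate_lip in the frame of tilt_base below 0.0135 m), for 0.2 s.
2. the wedge, held in the fingers, lifts the plate's lip at least 2 mm (contact force between the fingers and wedge above 1 N and contact force between wedge and tilt_plate above 0.3 N and z of plate_lip in the frame of tilt_base above 0.014 m), for 0.2 s.
At the end, for the whole second after the job is handed in: Sleeve on the plate round the post (within 4 mm of home), untouched; wedge still, flat on the bench (within 4 mm, 0.1 rad), gripped by the fingers (over 1 N) and carrying the plate (over 0.3 N); lip 2 to 8 mm above its rest height; robot not touching the plate (all of step 2 and horizontal distance between sleeve and post_foot below 0.006 m and z of sleeve in the frame of post_foot between -0.004 and 0.004 m and contact force between each of the arm, the fingers and sleeve below 0.2 N and z of plate_lip in the frame of tilt_base below 0.02 m and angle between wedge's own z axis and vertical below 0.1 rad and height (world z) of wedge below 0.004 m and contact force between each of the fingers, the arm and tilt_plate below 0.2 N and linear speed of wedge below 0.01 m/s and angular speed of tilt_plate below 0.05 rad/s); the arm keeps its last pose, push and grip.
It fails at once if a bystander is moved by more than 30 mm (distance of any of specimen_jar, adapter_silver, adapter_gold, marker_black, nut_driver, mouse from where it was at the start of the episode above 0.03 m).
It also fails if it takes over 72 s, if anything falls off the work surface, if the arm or the gripper's body presses on something with over 40 N, if the wrist force passes 120 N, or if a joint passes its speed limit or range.

ROBOT

A 6-joint arm with a two-finger parallel gripper is mounted at the origin on a cart in front of the work surface, level with it; the furniture and walls round the work are solid. World frame = base frame: x ahead of the robot, y to its left, z up, the work surface at z = 0. Lengths are in m, angles in rad, forces in N, time in s.
With the tool pointing down it reaches from about 0.375 to 0.75 m from the base axis. Payload 9 kg.
Tool frame: the origin (TCP) lies midway between the tips of the shut fingers; the grasp point (between the pads) lies 19 mm behind it; z points along the fingers, y is the direction in which the jaws open and shut (so a half turn about z gives the same grasp; the last joint's range is limited). The gripper opens to 85 mm and grips with 20 to 120 N. Pads are 22 mm wide; open, the fingers measure 114 mm over their backs; the gripper's body (76 mm by 85 mm) begins 54 mm behind the grasp point. The pads swing forward as they close: fully open they stand 13 mm farther back than shut.
Start: joints at [-1.364, 0.104, 0.097, 1.564, 0, 1.353], TCP at [0.247, -0.547, 0.231] pointing down, gripper open.
Joint ranges: [-2.99, 2.99], [-0.84, 1.86], [-1.1, 1.16], [-1.84, 2.11], [-1.51, 1.56], [-3.14, 3.14]. Speed limits (rad/s): [2.22, 2.22, 2.57, 3.14, 3.14, 3.14].

INTERFACE

Orientations are given as a rotation vector (axis times angle).
In Python, from plant import env gives the robot as it stands.
- The arm moves only by the tool drive_tool, never from a script. Its argument "targets" is a list of rows, each an object of numbers: "x", "y", "z": the shift along the world's x, y, z in m; "turn": the turn about the world's z in degrees. In form: [{"x": .., "y": .., "z": .., "turn": ..}, ...]. A call has 1 to 12 rows; each row shifts and turns the pose as measured when the row begins; what a row does not reach is not made up. A row lasts 1/12 s, in which the tool goes at most 41.7 mm and 7.16 degrees, less where a joint would pass 70% of its speed; a pose out of reach is approached as far as the arm can. A call with a gripper value outside its range is refused whole. "grip" is the opening in per cent of the stroke, from 0 (shut) to 100 (fully open), set as the call begins (left out, the last holds). The fingers move at their own pace and stop on an object; "squeeze" is the grip in N (left out, the last holds). Time passes only in rows, so rows that do not move let the fingers close. It gives the time, the measured TCP pose, the force and the opening at its end, in the units of the state.
- env.sense(): the state, without advancing time (a new reading comes with each control period).
- env.read_camera(name): name is "scene" or "top"; returns the picture (384x512x3 uint8, blue, green, red); there is no depth.
- env.camera_info(name): a dict with "mtx" (3x3 intrinsics, pixels), "dist_coeffs" ([k1, k2, p1, p2, k3] as OpenCV has them; the pictures are not rectified), "xyz" and "attitude" of the camera in the world. Camera axes: x right, y down, z forward; pixel columns grow to the right and rows downward; lengths in m; the calibration is good to about 2 mm. A picture is of the moment at which its call begins. camera_info takes no time and is no camera call.
- env.hand_in(): hands the job in, once; it reports no verdict.
The state is a dict: "t": time; "joints": joint angles; "qvel": joint speeds; "effort": joint torques, N m; "tool_pos": TCP position; "orientation": TCP orientation; "force": force on the tool from outside, world axes, zero at the start; "moment": the same for the moment, N m; "width": finger opening in m.
Only numpy, scipy, OpenCV 4.12 (cv2) and the standard library are available. Lean on these libraries where they do the work, as an engineer would, in place of code of your own. Each camera call takes 0.05 s, during which the arm holds its last target.

## Working session

There is one attempt and no reset: what is moved stays moved. The work goes in short steps, Python scripts to look and compute and a tool call to move; the robot and the scene stay as the last step left them, time stands still between calls to the robot, and variables do not carry over. Pictures are saved under pics/ and viewed, and the job is handed in when it is done.

Besides the shell and the picture viewer there is one more tool, called as name(argument=value, ...) on one line, values as JSON. drive_tool: Moves the arm, as the interface text tells. Its arguments: {"type":"object","properties":{"targets":{"type":"array"},"grip":{"type":"number"},"squeeze":{"type":"number"}},"required":["targets"]}

```bash
mkdir -p pics; ls; python3 - <<'E'
from plant import env
import cv2
s=env.sense();print(s)
for n in("scene","top"):
    print(n,env.camera_info(n)); cv2.imwrite(f"pics/{n}0.png",env.read_camera(n))
E
```

```text
pics
{'t': 0.0, 'joints': array([-1.36368304e+00,  1.04655038e-01,  9.64777969e-02,  1.56384452e+00,
        1.57644758e-06,  1.35312043e+00]), 'qvel': array([ 0.00146867, -0.00090991,  0.0002605 ,  0.0004437 ,  0.00069859,
       -0.00046272]), 'effort': array([ 7.97148023e-04, -5.56932771e+01,  5.03651440e+01,  1.68860232e-02,
       -3.48509575e-04, -1.76544057e-05]), 'tool_pos': array([ 0.24723584, -0.54636216,  0.2305529 ]), 'orientation': array([-3.06979985e+00, -6.61993451e-01, -1.26372668e-05]), 'force': array([ 0.35154934, -0.48803658, -0.01930216]), 'moment': array([-0.00925217,  0.07009018,  0.00546145]), 'width': 0.08517473193212644}
scene {'mtx': array([[381.28938518,   0.        , 256.6050413 ],
       [  0.        , 381.28938518, 185.85785096],
       [  0.        ,   0.        ,   1.        ]]), 'dist_coeffs': array([0.01397127, 0.        , 0.        , 0.        , 0.        ]), 'xyz': array([0.26394127, 0.76047098, 1.03197999]), 'attitude': array([-0.61628049,  2.77326586, -0.99599973])}
top {'mtx': array([[429.5597072 ,   0.        , 250.80911926],
       [  0.        , 429.5597072 , 184.74993988],
       [  0.        ,   0.        ,   1.        ]]), 'dist_coeffs': array([0.01474748, 0.        , 0.        , 0.        , 0.        ]), 'xyz': array([0.24623716, 0.0362771 , 1.68254915]), 'attitude': array([-2.11670341,  2.0909127 , -0.22212733])}
```

View pics/scene0.png

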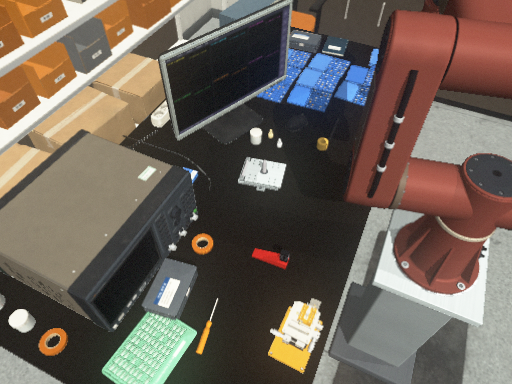

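View pics/top0.png

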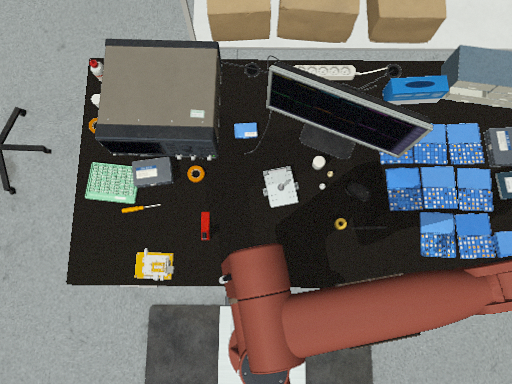

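Scene view: plate at (262,174), sleeve at (322,144), wedge at (270,258). Top view: plate at (281,187), sleeve at (341,224), wedge at (206,225). The jar and adapters are to the right of the plate. I'll zoom in and set up ray helpers.

```bash
cat > h.py <<'E'
import numpy as np,cv2
from scipy.spatial.transform import Rotation as R
from plant import env
def ray(n,uv):
    c=env.camera_info(n)
    p=cv2.undistortPoints(np.array(uv,float).reshape(-1,1,2),c["mtx"],c["dist_coeffs"]).reshape(-1,2)
    d=np.c_[p,np.ones(len(p))]@R.from_rotvec(c["attitude"]).as_matrix().T
    return c["xyz"],d
def onz(n,uv,z):
    o,d=ray(n,uv); return o+d*((z-o[2])/d[:,2])[:,None]
def proj(n,P):
    c=env.camera_info(n); Rm=R.from_rotvec(c["attitude"]).inv()
    return cv2.projectPoints(np.array(P,float).reshape(-1,3),Rm.as_rotvec(),-Rm.apply(c["xyz"]),c["mtx"],c["dist_coeffs"])[0].reshape(-1,2)
def tri(a,b):
    o1,d1=ray("scene",a);o2,d2=ray("top",b)
    d1=d1[0];d2=d2[0]
    t=np.linalg.lstsq(np.c_[d1,-d2],o2-o1,rcond=None)[0]
    p,q=o1+t[0]*d1,o2+t[1]*d2
    return (p+q)/2,np.linalg.norm(p-q)
E
python3 - <<'E'
from h import *
s=cv2.imread("pics/scene0.png");t=cv2.imread("pics/top0.png")
for nm,im,(x,y,w,h) in (("sp",s,(230,120,110,80)),("sw",s,(240,235,60,45)),("tp",t,(250,145,110,95)),("tw",t,(180,200,60,50))):
    k=780//w if 780//w*h<600 else 590//h
    cv2.imwrite(f"pics/z_{nm}.png",cv2.resize(im[y:y+h,x:x+w],None,fx=k,fy=k,interpolation=cv2.INTER_CUBIC));print(nm,k)
print(onz("top",[(206,225),(281,187),(341,224),(319,162)],0));print(onz("scene",[(270,258),(262,174),(322,144),(255,142)],0))
E
```

```text
sp 7
sw 13
tp 6
tw 11
[[ 0.45307138  0.22401594  0.        ]
 [ 0.60931945 -0.0710524   0.        ]
 [ 0.46354015 -0.30599687  0.        ]
 [ 0.71477891 -0.22520496  0.        ]]
[[ 0.44960731  0.22553249  0.        ]
 [ 0.61019699 -0.0719713   0.        ]
 [ 0.46426905 -0.3114882   0.        ]
 [ 0.70196305 -0.20984349  0.        ]]
```

```bash
python3 - <<'E'
import cv2,numpy as np
a=cv2.imread("pics/z_sp.png");b=cv2.imread("pics/z_tp.png");c=cv2.imread("pics/z_sw.png");d=cv2.imread("pics/z_tw.png")
print([i.shape for i in (a,b,c,d)])
E
```

```text
[(560, 770, 3), (570, 660, 3), (585, 780, 3), (550, 660, 3)]
```

View pics/z_sp.png

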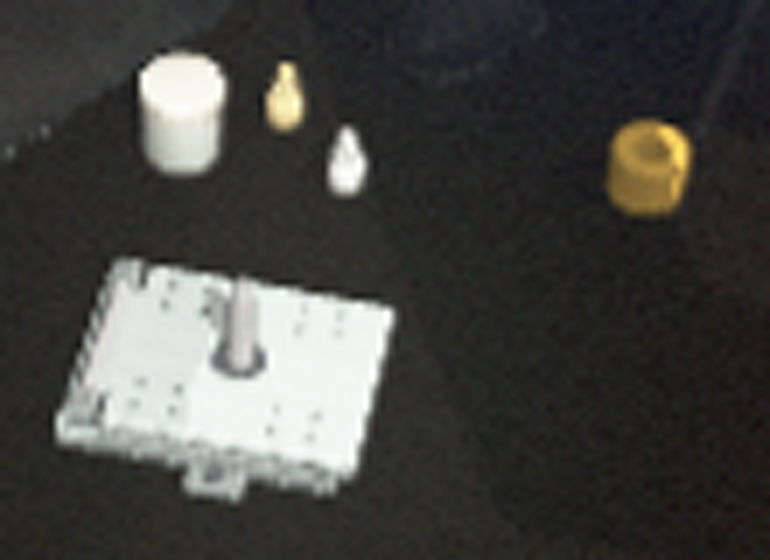

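View pics/z_tp.png

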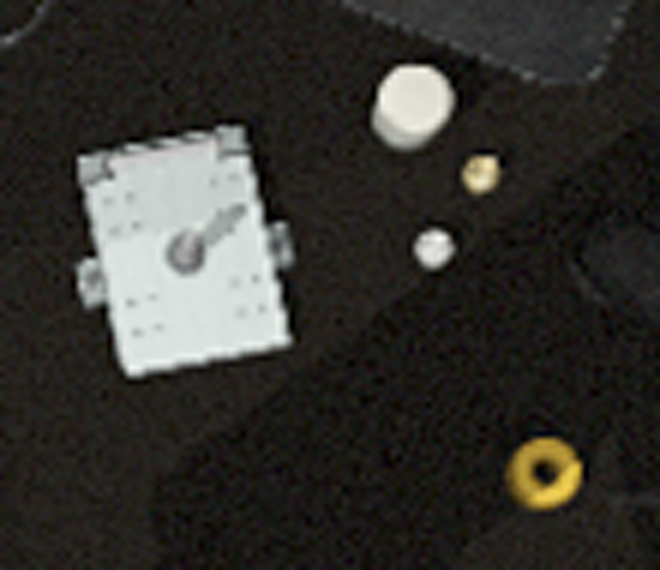

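View pics/z_sw.png

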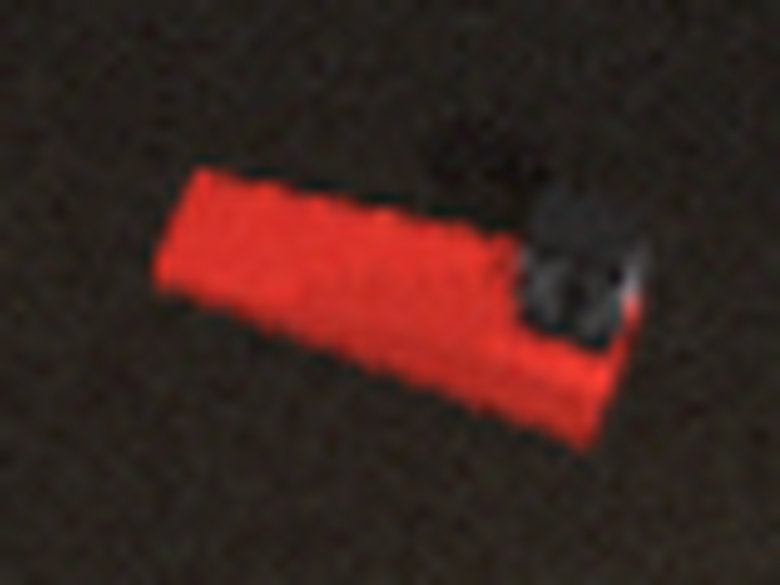

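View pics/z_tw.png

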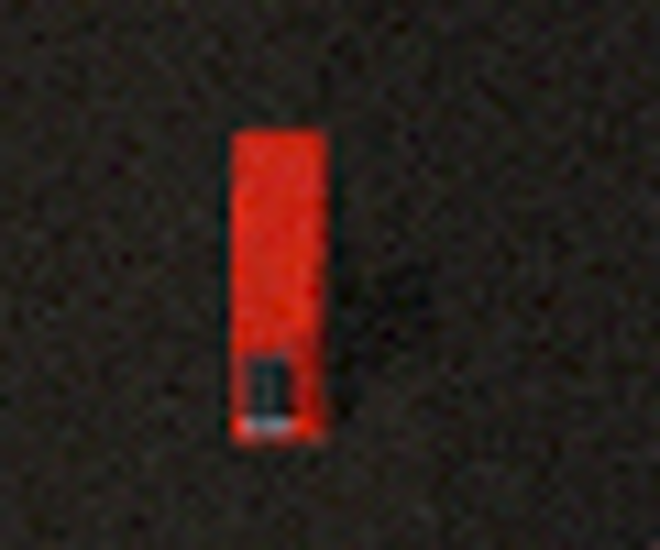

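```bash
python3 - <<'E'
from h import *
ims={n:cv2.imread(f"pics/{n}0.png") for n in("scene","top")}
def comp(m,near):
    k,l,st,c=cv2.connectedComponentsWithStats(m.astype(np.uint8))
    ok=[i for i in range(1,k) if st[i,4]>15]
    i=min(ok,key=lambda i:np.hypot(*(c[i]-near)));return l==i,st[i]
near=dict(scene=dict(s=(322,144),w=(266,257),p=(262,174)),top=dict(s=(341,224),w=(206,225),p=(281,187)))
for n,im in ims.items():
    hsv=cv2.cvtColor(im,cv2.COLOR_BGR2HSV);H,S,V=[hsv[...,i].astype(int) for i in range(3)]
    m,st=comp((H>14)&(H<32)&(S>110)&(V>60),near[n]['s'])
    hull=cv2.convexHull(np.argwhere(m)[:,::-1].astype(np.int32));M=cv2.moments(hull);c=(M['m10']/M['m00'],M['m01']/M['m00'])
    print(n,"sleeve",st,c,onz(n,[c],0.015))
    m,st=comp(((H<8)|(H>172))&(S>130)&(V>60),near[n]['w'])
    pts=np.argwhere(m)[:,::-1].astype(np.int32)
    r=cv2.minAreaRect(pts);print("wedge",st,r,cv2.boxPoints(r).tolist())
    print(onz(n,cv2.boxPoints(r),0.0).round(4).tolist())
    m,st=comp((S<60)&(V>130),near[n]['p'])
    pts=np.argwhere(m)[:,::-1].astype(np.int32);r=cv2.minAreaRect(pts);print("plate",st,r,cv2.boxPoints(r).tolist())
    b=cv2.convertScaleAbs(im,alpha=4)
    x,y,w,h=dict(scene=(220,90,190,120),top=(180,140,240,130))[n]
    cv2.imwrite(f"pics/b_{n}.png",cv2.resize(b[y:y+h,x:x+w],None,fx=3,fy=3))
E
```

```text
scene sleeve [317 137  12  14 141] (322.3198924731183, 143.54166666666666) [[ 0.46105075 -0.29879845  0.015     ]]
wedge [251 248  39  22 411] ((270.15753173828125, 256.74658203125), (37.33613204956055, 13.2256498336792), 20.556045532226562) [[250.35614013671875, 256.383544921875], [255.0, 244.0], [289.95892333984375, 257.109619140625], [285.3150634765625, 269.4931640625]]
[[0.5058, 0.2459, 0.0], [0.5112, 0.2007, 0.0], [0.3959, 0.1969, 0.0], [0.3933, 0.2411, 0.0]]
plate [ 238  157   48   34 1124] ((261.18798828125, 174.71600341796875), (44.09526824951172, 30.857742309570312), 10.30484676361084) [[236.73597717285156, 185.95201110839844], [242.25599670410156, 155.5919952392578], [285.6400146484375, 163.47999572753906], [280.1199951171875, 193.8400115966797]]
top sleeve [334 218  13  12 113] (340.1759259259259, 223.59567901234567) [[ 0.4631415 -0.2997992  0.015    ]]
wedge [201 211   9  30 243] ((205.0, 225.5), (29.0, 8.0), 90.0) [[201.0, 211.0], [209.0, 211.0], [209.0, 240.0], [201.0, 240.0]]
[[0.5084, 0.2458, 0.0], [0.5088, 0.2141, 0.0], [0.3945, 0.2102, 0.0], [0.3942, 0.2414, 0.0]]
plate [ 263  166   35   42 1063] ((278.3461608886719, 186.73077392578125), (37.65428924560547, 32.555274963378906), 78.69007110595703) [[258.69232177734375, 171.4615478515625], [290.61541748046875, 165.07693481445312], [298.0, 202.0], [266.076904296875, 208.38461303710938]]
```

View pics/b_scene.png

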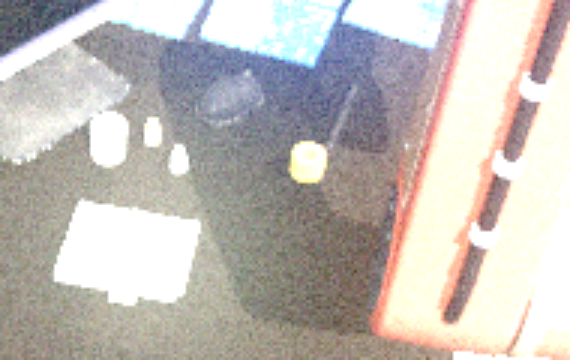

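View pics/b_top.png

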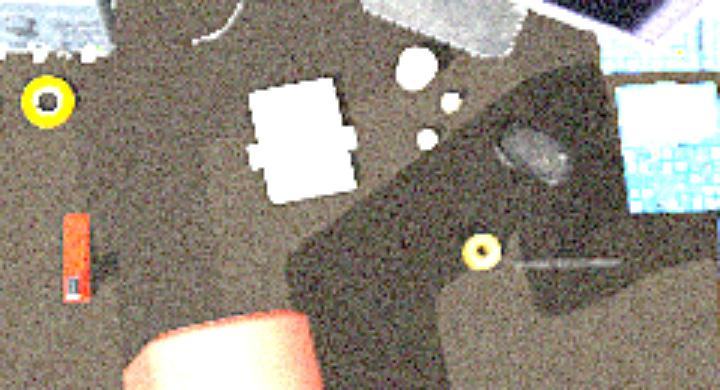

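```bash
python3 - <<'E'
from h import *
for n,box in(("scene",(238,150,56,46)),("top",(258,160,46,52))):
    x,y,w,h=box; im=cv2.imread(f"pics/{n}0.png")[y:y+h,x:x+w]
    k=12 if n=="scene" else 11
    z=cv2.resize(im,None,fx=k,fy=k,interpolation=cv2.INTER_CUBIC)
    for i in range(0,w,10): cv2.putText(z,str(x+i),(int((i+.5)*k)-10,10),0,.4,(0,255,255));cv2.line(z,(int((i+.5)*k),12),(int((i+.5)*k),h*k),(0,120,255),1)
    for i in range(0,h,10): cv2.putText(z,str(y+i),(0,int((i+.5)*k)),0,.4,(0,255,255));cv2.line(z,(22,int((i+.5)*k)),(w*k,int((i+.5)*k)),(0,120,255),1)
    cv2.imwrite(f"pics/g_{n}.png",z)
E
```

```text
(no output)
```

View pics/g_scene.png

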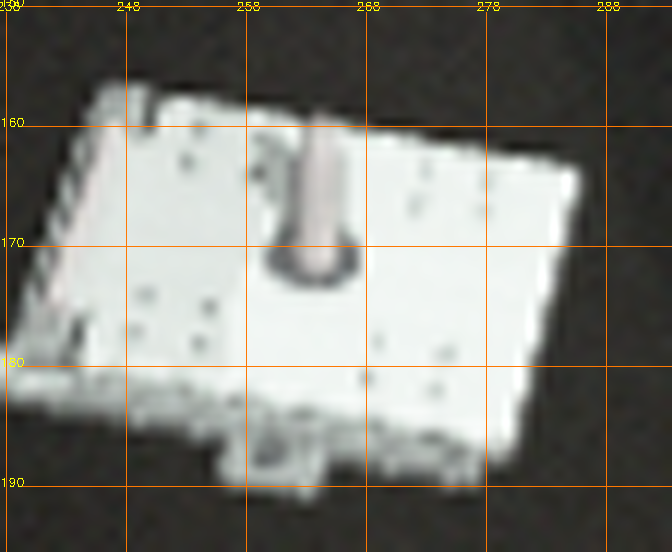

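View pics/g_top.png

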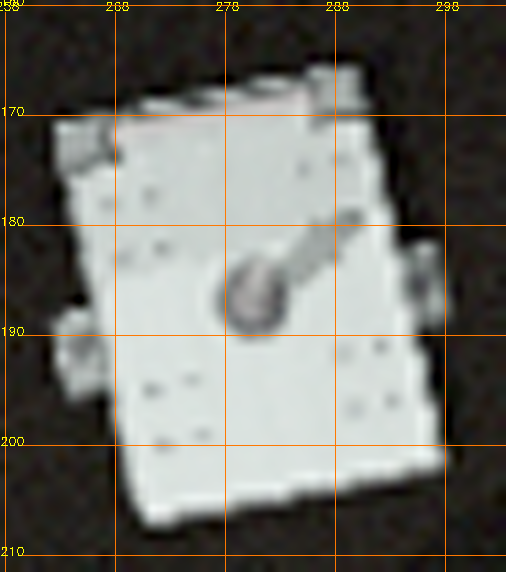

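```bash
python3 - <<'E'
from h import *
p=lambda *a:print(*a)
np.set_printoptions(precision=4,suppress=True)
ft=onz("top",[(280.4,186.6)],.024)[0];fs=onz("scene",[(263.4,170.9)],.024)[0]
p("foot",ft,fs); p("tip scene",onz("scene",[(264,160)],.08), onz("top",[(280.7,186.6)],.08))
c=onz("top",[(270.6,207.2),(297.8,201.9)],.018);p("front corners top",c)
cs=onz("scene",[(280.3,187.6),(285.7,163.8)],.018);p("front corners scene",cs)
for q in(c,cs):
    d=q[0]-q[1];m=q.mean(0);p(np.linalg.norm(d),np.degrees(np.arctan2(-d[0],d[1])),m)
m=(c.mean(0)+cs.mean(0))/2
for f in(ft,fs):
    e=f-m;p("front->foot",np.hypot(*e[:2]),np.degrees(np.arctan2(e[1],e[0])))
# side edges in top
s=onz("top",[(264.8,177),(269,199)],.024);e=s[0]-s[1];p("side L",np.degrees(np.arctan2(e[1],e[0])))
s=onz("top",[(291.5,172),(297,199)],.024);e=s[0]-s[1];p("side R",np.degrees(np.arctan2(e[1],e[0])))
p("jar etc",onz("top",[(319,163),(330.5,173.5),(322,186)],0.0),onz("top",[(352,227),(386,227),(358,192)],0.01))
p(onz("scene",[(330,138.5),(339,118)],.01))
# wedge
p(onz("top",[((231+.5)/11+179.5,(128.5)/11+199.5),((327.5)/11+179.5,(128.5)/11+199.5)],.002))
p(onz("top",[((231+.5)/11+179.5,(441.5)/11+199.5),((327.5)/11+179.5,(441.5)/11+199.5)],.012))
p("tab top", onz("top",[((268+.5)/11+179.5,(388.5)/11+199.5)],.069))
p("toe scene",onz("scene",[((205.5)/13+239.5,(168.5)/13+234.5),((153.5)/13+239.5,(288.5)/13+234.5)],.002))
p("heel scene",onz("scene",[((588.5)/13+239.5,(448.5)/13+234.5)],.0))
p("tab top scene",onz("scene",[((585.5)/13+239.5,(220.5)/13+234.5)],.069))
E
```

```text
foot [ 0.6057 -0.0672  0.024 ] [ 0.6036 -0.068   0.024 ]
tip scene [[ 0.6033 -0.0683  0.08  ]] [[ 0.5936 -0.0648  0.08  ]]
front corners top [[ 0.5239 -0.029   0.018 ]
 [ 0.5463 -0.1358  0.018 ]]
front corners scene [[ 0.5221 -0.028   0.018 ]
 [ 0.5469 -0.1389  0.018 ]]
0.10912330948358166 11.833981225491954 [ 0.5351 -0.0824  0.018 ]
0.11361785059603836 12.616857928815282 [ 0.5345 -0.0835  0.018 ]
front->foot 0.07266396038969881 12.524841925458494
front->foot 0.07045123272081685 12.232681286586017
side L 10.861164609812008
side R 10.774595504737887
jar etc [[ 0.7106 -0.2251  0.    ]
 [ 0.6673 -0.2704  0.    ]
 [ 0.6153 -0.2351  0.    ]] [[ 0.4511 -0.3463  0.01  ]
 [ 0.4528 -0.4781  0.01  ]
 [ 0.5905 -0.3753  0.01  ]]
[[ 0.444  -0.3434  0.01  ]
 [ 0.448  -0.4746  0.01  ]]
[[0.5074 0.2473 0.002 ]
 [0.5078 0.2128 0.002 ]]
[[0.3945 0.2418 0.012 ]
 [0.3949 0.208  0.012 ]]
tab top [[0.4076 0.2228 0.069 ]]
toe scene [[0.5047 0.2125 0.002 ]
 [0.5023 0.2466 0.002 ]]
heel scene [[0.3953 0.2403 0.    ]]
tab top scene [[0.4078 0.2243 0.069 ]]
```

Everything agrees with the sizes given:

| Item | Measured position and angle |
|---|---|
| Sleeve | (0.462, -0.299) |
| Post foot | (0.604, -0.068), base yaw about 12° |
| Wedge tab | (0.408, 0.224), wedge yaw about 3° |
| Marker end | (0.448, -0.345) |

I'll grip the sleeve with the jaws along world x, which keeps the fingers clear of the marker.

drive_tool(targets=[{"x":0.0215,"y":0.0247,"z":-0.008,"turn":6.6},{"x":0.0215,"y":0.0247,"z":-0.008,"turn":6.6},{"x":0.0215,"y":0.0247,"z":-0.008,"turn":6.6},{"x":0.0215,"y":0.0247,"z":-0.008,"turn":6.6},{"x":0.0215,"y":0.0247,"z":-0.008,"turn":6.6},{"x":0.0215,"y":0.0247,"z":-0.008,"turn":6.6},{"x":0.0215,"y":0.0247,"z":-0.008,"turn":6.6},{"x":0.0215,"y":0.0247,"z":-0.008,"turn":6.6},{"x":0.0215,"y":0.0247,"z":-0.008,"turn":6.6},{"x":0.0215,"y":0.0247,"z":-0.008,"turn":6.6},{},{}], grip=100)

```text
invalid input at $.targets[10]: expected keys x, y, z, turn
```

drive_tool(targets=[{"x":0.0215,"y":0.0247,"z":-0.008,"turn":6.6},{"x":0.0215,"y":0.0247,"z":-0.008,"turn":6.6},{"x":0.0215,"y":0.0247,"z":-0.008,"turn":6.6},{"x":0.0215,"y":0.0247,"z":-0.008,"turn":6.6},{"x":0.0215,"y":0.0247,"z":-0.008,"turn":6.6},{"x":0.0215,"y":0.0247,"z":-0.008,"turn":6.6},{"x":0.0215,"y":0.0247,"z":-0.008,"turn":6.6},{"x":0.0215,"y":0.0247,"z":-0.008,"turn":6.6},{"x":0.0215,"y":0.0247,"z":-0.008,"turn":6.6},{"x":0.0215,"y":0.0247,"z":-0.008,"turn":6.6},{"x":0,"y":0,"z":0,"turn":0}], grip=100)

```text
t: 1.02
tool_pos: [0.4659, -0.2864, 0.142]
orientation: [-2.153, -2.28, -0.0]
force: [-0.0, -0.1, 0.4]
width: 0.0854
```

```bash
cat >> h.py <<'E'
def st():
    s=env.sense();M=R.from_rotvec(s["orientation"]).as_matrix()
    print("t",round(s["t"],2),"tcp",s["tool_pos"].round(4),"jawdir",np.degrees(np.arctan2(M[1,1],M[0,1])).round(2),"z",M[:,2].round(3),"F",s["force"].round(1),"w",round(s["width"],4),"j6",round(s["joints"][5],2));return s
E
python3 -c "
from h import *
st()"
```

```text
t 1.02 tcp [ 0.4659 -0.2864  0.142 ] jawdir 3.28 z [-0.004  0.004 -1.   ] F [-0.  -0.1  0.4] w 0.0854 j6 0.72
```

drive_tool(targets=[{"x":-0.002,"y":-0.0065,"z":-0.01,"turn":-1.5},{"x":-0.002,"y":-0.0065,"z":-0.01,"turn":-1.5},{"x":0,"y":0,"z":-0.01,"turn":0},{"x":0,"y":0,"z":0,"turn":0},{"x":0,"y":0,"z":0,"turn":0}])

```text
t: 1.43
tool_pos: [0.4601, -0.3007, 0.1069]
orientation: [-2.22, -2.211, 0.0]
force: [0.7, 0.8, -0.4]
width: 0.0855
```

```bash
python3 -c "
from h import *
st()
im=env.read_camera('scene');cv2.imwrite('pics/s1.png',cv2.resize(im[80:230,200:400],None,fx=3.9,fy=3.9,interpolation=cv2.INTER_CUBIC))
st()"
```

```text
t 1.43 tcp [ 0.4601 -0.3007  0.1069] jawdir -0.22 z [-0.006  0.006 -1.   ] F [ 0.7  0.8 -0.4] w 0.0855 j6 0.76
t 1.48 tcp [ 0.4599 -0.3006  0.1067] jawdir -0.21 z [-0.007  0.006 -1.   ] F [-0.1 -0.2 -0.8] w 0.0855 j6 0.76
```

View pics/s1.png

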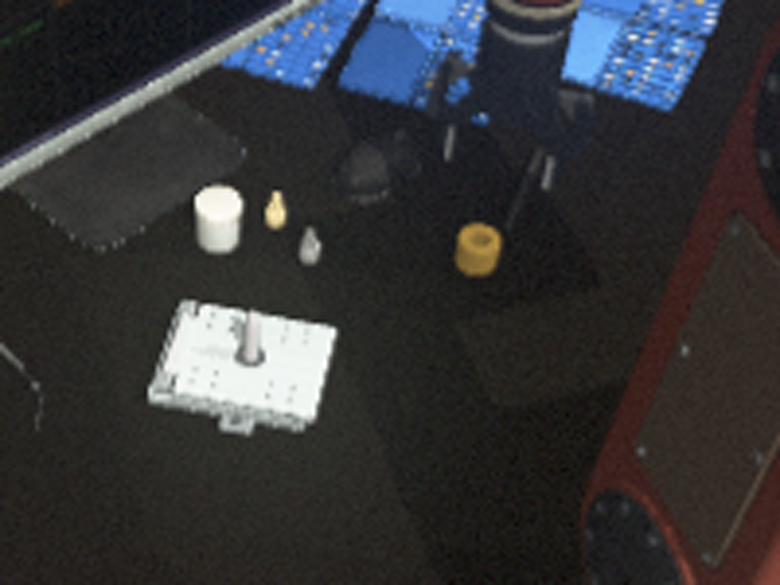

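The sleeve at crop (479,250) lies under the open fingers at (450,140) and (548,172), and nothing else is in the way. Descending.

drive_tool(targets=[{"x":0.002,"y":0.001,"z":-0.03,"turn":0},{"x":0,"y":0,"z":-0.03,"turn":0},{"x":0,"y":0,"z":-0.02,"turn":0},{"x":0,"y":0,"z":-0.01,"turn":0},{"x":0,"y":0,"z":-0.005,"turn":0},{"x":0,"y":0,"z":0,"turn":0},{"x":0,"y":0,"z":0,"turn":0}])

```text
t: 2.07
tool_pos: [0.4618, -0.3047, 0.0131]
orientation: [-2.232, -2.208, 0.001]
force: [1.3, 0.1, 0.8]
width: 0.0854
```

drive_tool(targets=[{"x":0,"y":0.002,"z":-0.005,"turn":0},{"x":0,"y":0.002,"z":-0.005,"turn":0},{"x":0,"y":0,"z":0,"turn":0},{"x":0,"y":0,"z":0,"turn":0}])

```text
t: 2.4
tool_pos: [0.4638, -0.3025, 0.0062]
orientation: [2.231, 2.206, -0.001]
force: [0.7, 1.0, 0.8]
width: 0.0854
```

```bash
python3 -c "
from h import *
st()"
```

```text
t 2.4 tcp [ 0.4638 -0.3025  0.0062] jawdir -0.64 z [ 0.002 -0.003 -1.   ] F [0.7 1.  0.8] w 0.0854 j6 0.77
```

drive_tool(targets=[{"x":-0.001,"y":0.003,"z":-0.003,"turn":0},{"x":0,"y":0,"z":0,"turn":0},{"x":0,"y":0,"z":0,"turn":0},{"x":0,"y":0,"z":0,"turn":0},{"x":0,"y":0,"z":0,"turn":0},{"x":0,"y":0,"z":0,"turn":0},{"x":0,"y":0,"z":0,"turn":0},{"x":0,"y":0,"z":0,"turn":0}], grip=0, squeeze=40)

```text
t: 3.07
tool_pos: [0.4634, -0.2995, 0.0043]
orientation: [2.229, 2.206, -0.001]
force: [0.2, 0.4, 0.3]
width: 0.0412
```

```bash
python3 -c "
from h import *
st()"
```

```text
t 3.07 tcp [ 0.4634 -0.2995  0.0043] jawdir -0.61 z [ 0.004 -0.005 -1.   ] F [0.2 0.4 0.3] w 0.0412 j6 0.77
```

drive_tool(targets=[{"x":0,"y":0,"z":0.02,"turn":0},{"x":0,"y":0,"z":0.03,"turn":0},{"x":0,"y":0,"z":0.04,"turn":0},{"x":0,"y":0.01,"z":0.03,"turn":0},{"x":0.014,"y":0.025,"z":0.01,"turn":0},{"x":0.02,"y":0.032,"z":0,"turn":0},{"x":0.02,"y":0.032,"z":0,"turn":0},{"x":0.02,"y":0.032,"z":0,"turn":0},{"x":0.02,"y":0.032,"z":0,"turn":0},{"x":0.014,"y":0.022,"z":0,"turn":0},{"x":0,"y":0,"z":0,"turn":0},{"x":0,"y":0,"z":0,"turn":0}])

```text
t: 4.07
tool_pos: [0.5711, -0.1034, 0.1365]
orientation: [-2.238, -2.203, -0.0]
force: [-0.6, -0.2, -2.3]
width: 0.0412
```

```bash
python3 -c "
from h import *
st()"
```

```text
t 4.07 tcp [ 0.5711 -0.1034  0.1365] jawdir -0.9 z [-0.     0.001 -1.   ] F [-0.6 -0.2 -2.3] w 0.0412 j6 1.18
```

drive_tool(targets=[{"x":0.016,"y":0.017,"z":-0.005,"turn":0.5},{"x":0.014,"y":0.015,"z":-0.005,"turn":0.4},{"x":0,"y":0,"z":0,"turn":0},{"x":0,"y":0,"z":0,"turn":0}])

```text
t: 4.4
tool_pos: [0.6006, -0.0724, 0.1248]
orientation: [-2.221, -2.218, 0.003]
force: [0.2, -0.7, -1.8]
width: 0.0411
```

```bash
python3 -c "
from h import *
st()
for n,(x,y,w,h) in dict(scene=(220,90,110,110),top=(235,140,100,90)).items():
    im=env.read_camera(n);cv2.imwrite(f'pics/{n}2f.png',im);cv2.imwrite(f'pics/{n}2.png',cv2.resize(im[y:y+h,x:x+w],None,fx=5,fy=5,interpolation=cv2.INTER_CUBIC))
st()"
```

```text
t 4.4 tcp [ 0.6006 -0.0724  0.1248] jawdir -0.08 z [-0.003  0.    -1.   ] F [ 0.2 -0.7 -1.8] w 0.0411 j6 1.24
t 4.5 tcp [ 0.6003 -0.0728  0.125 ] jawdir -0.13 z [-0.003  0.001 -1.   ] F [-0.6  0.1 -1.9] w 0.0411 j6 1.24
```

View pics/scene2.png

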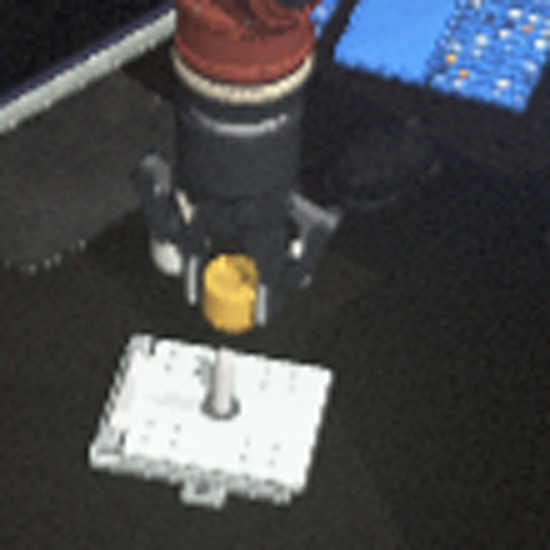

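View pics/top2.png

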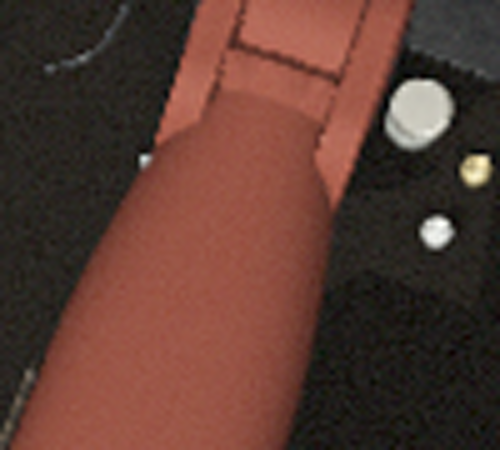

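```bash
python3 - <<'E'
from h import *
im=cv2.imread('pics/scene2f.png');hsv=cv2.cvtColor(im,cv2.COLOR_BGR2HSV);H,S,V=[hsv[...,i].astype(int) for i in range(3)]
m=(H>14)&(H<32)&(S>110)&(V>60);m[:130]=0;m[170:]=0;m[:,:250]=0;m[:,285:]=0
p=np.argwhere(m)[:,::-1].astype(np.int32);h=cv2.convexHull(p);M=cv2.moments(h);c=(M['m10']/M['m00'],M['m01']/M['m00'])
print(len(p),p.min(0),p.max(0),c,onz("scene",[c],.136))
print("pred of TCP as center",proj("scene",[[.6003,-.0728,.136]]), "sleeve centre wants",proj("scene",[[.604,-.0678,.136],[.604,-.0678,.024]]))
E
```

```text
147 [260 141] [271 156] (265.62867647058823, 148.2389705882353) [[ 0.60014422 -0.07047008  0.136     ]]
pred of TCP as center [[265.8708242 147.7729581]] sleeve centre wants [[264.2350784  148.39894478]
 [263.28658533 170.90365163]]
```

drive_tool(targets=[{"x":0.004,"y":0.004,"z":-0.01,"turn":0},{"x":0,"y":0,"z":-0.01,"turn":0},{"x":0,"y":0,"z":0,"turn":0},{"x":0,"y":0,"z":0,"turn":0}])

```text
t: 4.83
tool_pos: [0.6035, -0.0712, 0.1031]
orientation: [-2.227, -2.213, 0.003]
force: [0.4, -0.1, -2.5]
width: 0.0411
```

```bash
cat > look.py <<'E'
from h import *
import sys
st()
im=env.read_camera('scene');n=sys.argv[1];cv2.imwrite(f'pics/{n}f.png',im)
cv2.imwrite(f'pics/{n}.png',cv2.resize(im[120:205,225:305],None,fx=7,fy=7,interpolation=cv2.INTER_CUBIC))
hsv=cv2.cvtColor(im,cv2.COLOR_BGR2HSV);H,S,V=[hsv[...,i].astype(int) for i in range(3)]
m=(H>14)&(H<32)&(S>110)&(V>60);m[:130]=0;m[180:]=0;m[:,:250]=0;m[:,285:]=0
p=np.argwhere(m)[:,::-1].astype(np.int32);h=cv2.convexHull(p);M=cv2.moments(h);c=(M['m10']/M['m00'],M['m01']/M['m00'])
print(len(p),p.min(0),p.max(0),c,onz("scene",[c],env.sense()['tool_pos'][2]+.011), onz("scene",[c],.039))
E
python3 look.py l3
```

```text
t 4.83 tcp [ 0.6035 -0.0712  0.1031] jawdir -0.35 z [-0.003  0.    -1.   ] F [ 0.4 -0.1 -2.5] w 0.0411 j6 1.24
137 [259 146] [269 159] (264.12208504801094, 152.52949245541836) [[ 0.60479889 -0.07028524  0.11388968]] [[ 0.63260304 -0.13805098  0.039     ]]
```

View pics/l3.png

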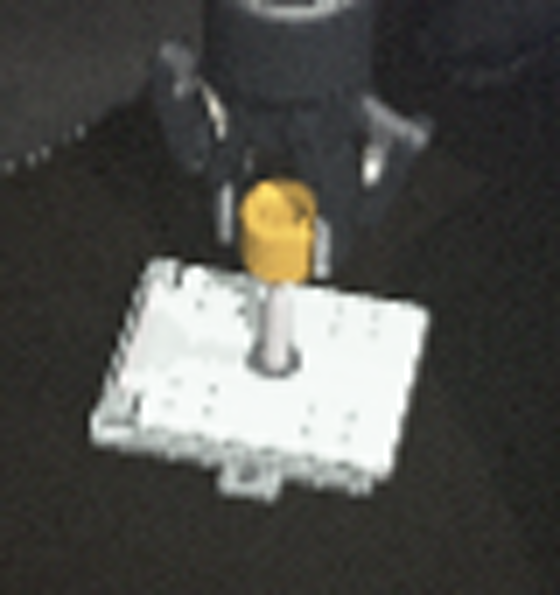

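The sleeve's axis, at crop column 278, is over the post at 275. A small +y shift, then down.

drive_tool(targets=[{"x":0,"y":0.003,"z":-0.008,"turn":0},{"x":0,"y":0.0,"z":-0.008,"turn":0},{"x":0,"y":0,"z":-0.006,"turn":0},{"x":0,"y":0,"z":0,"turn":0},{"x":0,"y":0,"z":0,"turn":0}])

```text
t: 5.3
tool_pos: [0.6029, -0.0681, 0.0785]
orientation: [-2.227, -2.213, 0.004]
force: [0.3, -0.3, -2.7]
width: 0.0412
```

```bash
python3 look.py l4
```

```text
t 5.3 tcp [ 0.6029 -0.0681  0.0785] jawdir -0.37 z [-0.003  0.    -1.   ] F [ 0.3 -0.3 -2.7] w 0.0412 j6 1.25
130 [259 151] [269 165] (263.9057665260197, 158.03516174402247) [[ 0.60392378 -0.06830208  0.08941853]] [[ 0.62210977 -0.11263396  0.039     ]]
```

View pics/l4.png

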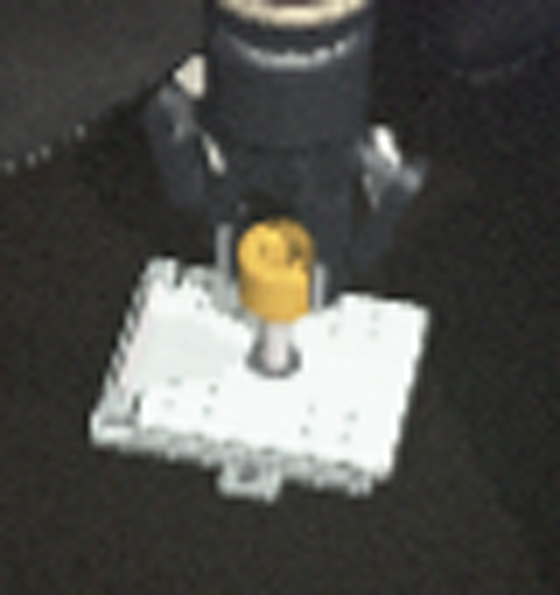

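Aligned: no contact force yet with the bottom of the sleeve below the post tip. Continuing down.

drive_tool(targets=[{"x":0,"y":0,"z":-0.007,"turn":0},{"x":0,"y":0.0,"z":-0.007,"turn":0},{"x":0,"y":0,"z":-0.007,"turn":0},{"x":0,"y":0,"z":0,"turn":0},{"x":0,"y":0,"z":0,"turn":0}])

```text
t: 5.77
tool_pos: [0.6031, -0.0681, 0.0557]
orientation: [-2.227, -2.213, 0.003]
force: [-0.7, -0.1, -2.3]
width: 0.0415
```

drive_tool(targets=[{"x":0,"y":0,"z":-0.007,"turn":0},{"x":0,"y":0.0,"z":-0.007,"turn":0},{"x":0,"y":0,"z":-0.005,"turn":0},{"x":0,"y":0,"z":-0.002,"turn":0},{"x":0,"y":0,"z":0,"turn":0},{"x":0,"y":0,"z":0,"turn":0}])

```text
t: 6.27
tool_pos: [0.6029, -0.0681, 0.032]
orientation: [-2.227, -2.213, 0.004]
force: [-0.5, -0.3, -2.6]
width: 0.0415
```

```bash
python3 look.py l5
```

```text
t 6.27 tcp [ 0.6029 -0.0681  0.032 ] jawdir -0.37 z [-0.003  0.    -1.   ] F [-0.5 -0.3 -2.6] w 0.0415 j6 1.25
92 [259 162] [268 174] (263.60971524288107, 167.680067001675) [[ 0.6026923  -0.06633465  0.04307091]] [[ 0.6040868  -0.06973825  0.039     ]]
```

View pics/l5.png

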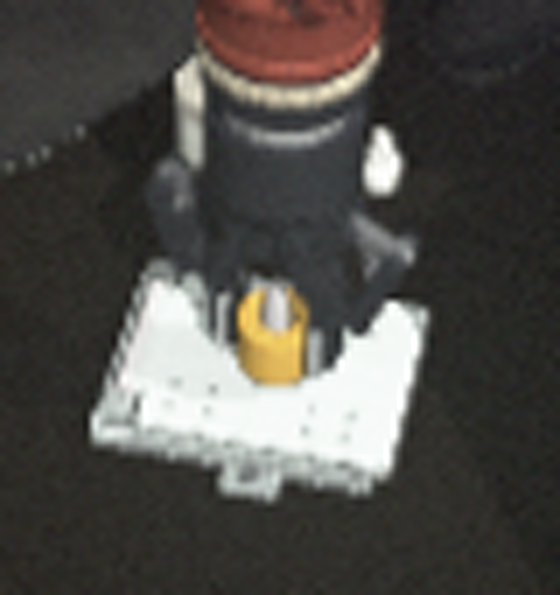

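The post shows inside the bore at crop (277,305), about 4 mm left to go.

drive_tool(targets=[{"x":0,"y":0,"z":-0.002,"turn":0},{"x":0,"y":0.0,"z":-0.0015,"turn":0},{"x":0,"y":0,"z":0,"turn":0},{"x":0,"y":0,"z":0,"turn":0}])

```text
t: 6.65
tool_pos: [0.6035, -0.0683, 0.0291]
orientation: [-2.228, -2.214, 0.003]
force: [0.8, -0.2, -3.1]
width: 0.0411
```

drive_tool(targets=[{"x":0,"y":0.0,"z":-0.001,"turn":0},{"x":0,"y":0,"z":0,"turn":0},{"x":0,"y":0,"z":0,"turn":0}])

```text
t: 6.9
tool_pos: [0.6039, -0.0684, 0.0286]
orientation: [-2.228, -2.214, 0.002]
force: [-0.6, -0.7, -2.4]
width: 0.0415
```

drive_tool(targets=[{"x":0,"y":0.0,"z":-0.0015,"turn":0},{"x":0,"y":0,"z":0,"turn":0},{"x":0,"y":0,"z":0,"turn":0}])

```text
t: 7.15
tool_pos: [0.6044, -0.0685, 0.0288]
orientation: [2.228, 2.214, -0.001]
force: [-0.4, -0.5, -3.0]
width: 0.041
```

drive_tool(targets=[{"x":0,"y":0.0,"z":0,"turn":0},{"x":0,"y":0,"z":0,"turn":0},{"x":0,"y":0,"z":0,"turn":0},{"x":0,"y":0,"z":0,"turn":0},{"x":0,"y":0,"z":0,"turn":0},{"x":0,"y":0,"z":0,"turn":0}], grip=75)

```text
t: 7.65
tool_pos: [0.6053, -0.0689, 0.0294]
orientation: [2.227, 2.213, 0.0]
force: [-0.5, -0.2, -0.3]
width: 0.064
```

```bash
python3 look.py l6
```

```text
t 7.65 tcp [ 0.6053 -0.0689  0.0294] jawdir -0.36 z [ 0.002 -0.002 -1.   ] F [-0.5 -0.2 -0.3] w 0.064 j6 1.25
101 [259 162] [269 174] (263.94801223241586, 168.1039755351682) [[ 0.60171648 -0.06723671  0.04042381]] [[ 0.6022015  -0.06842524  0.039     ]]
```

View pics/l6.png

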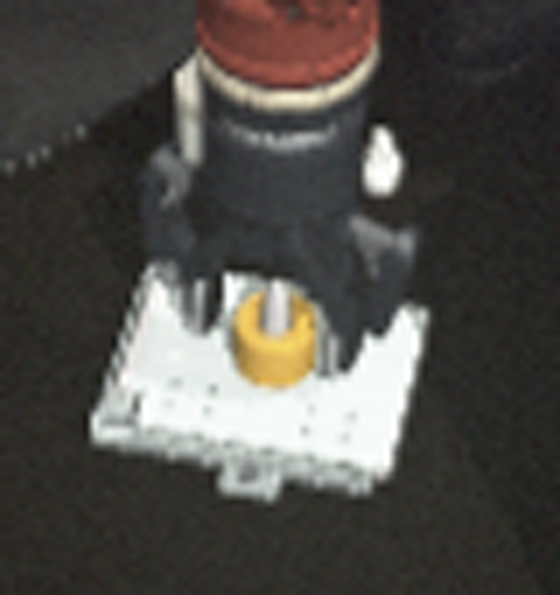

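Released: the sleeve is seated with the post visible in the bore. Lifting straight up, then going to the wedge.

drive_tool(targets=[{"x":-0.001,"y":0.0,"z":0.01,"turn":0},{"x":-0.001,"y":0,"z":0.02,"turn":0},{"x":0,"y":0,"z":0.03,"turn":0},{"x":0,"y":0,"z":0.04,"turn":0},{"x":0,"y":0,"z":0.03,"turn":0},{"x":0,"y":0,"z":0.01,"turn":0},{"x":0,"y":0,"z":0,"turn":0}])

```text
t: 8.28
tool_pos: [0.5993, -0.0677, 0.1769]
orientation: [-2.228, -2.214, 0.003]
force: [0.6, -0.3, -0.2]
width: 0.0642
```

drive_tool(targets=[{"x":-0.016,"y":0.024,"z":0,"turn":7},{"x":-0.016,"y":0.024,"z":0,"turn":7},{"x":-0.016,"y":0.024,"z":0,"turn":7},{"x":-0.016,"y":0.024,"z":0,"turn":7},{"x":-0.016,"y":0.024,"z":0,"turn":7},{"x":-0.016,"y":0.024,"z":0,"turn":7},{"x":-0.016,"y":0.024,"z":0,"turn":7},{"x":-0.016,"y":0.024,"z":0,"turn":7},{"x":-0.016,"y":0.024,"z":0,"turn":7},{"x":-0.016,"y":0.024,"z":0,"turn":7},{"x":0,"y":0,"z":0,"turn":0},{"x":0,"y":0,"z":0,"turn":0}])

```text
t: 9.28
tool_pos: [0.4257, 0.1799, 0.1629]
orientation: [-0.497, -3.091, 0.008]
force: [0.3, -0.5, 0.6]
width: 0.0641
```

```bash
python3 look.py l7
```

```text
t 9.28 tcp [0.4257 0.1799 0.1629] jawdir 71.74 z [-0.012 -0.003 -1.   ] F [ 0.3 -0.5  0.6] w 0.0641 j6 0.44
99 [259 163] [269 174] (263.96634615384613, 168.36378205128204) [[0.55579504 0.04505478 0.17381698]] [[ 0.60164513 -0.06733676  0.039     ]]
```

View pics/l7f.png

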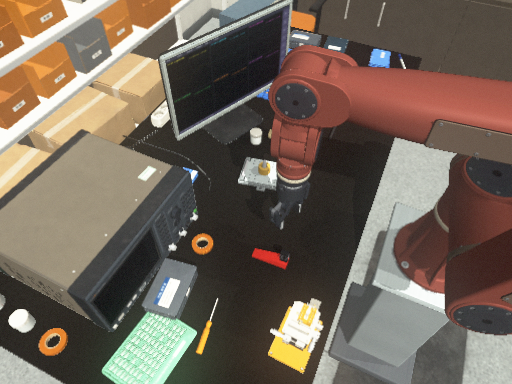

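Full view: the sleeve sits on the plate at (264,168), and the wedge is unchanged at (270,258).

drive_tool(targets=[{"x":-0.006,"y":0.015,"z":-0.015,"turn":7},{"x":-0.006,"y":0.015,"z":-0.015,"turn":7},{"x":-0.006,"y":0.014,"z":-0.015,"turn":7},{"x":0,"y":0,"z":0,"turn":0},{"x":0,"y":0,"z":0,"turn":0}])

```text
t: 9.75
tool_pos: [0.4093, 0.2213, 0.114]
orientation: [0.075, -3.129, 0.012]
force: [0.2, 0.6, 0.2]
width: 0.064
```

```bash
python3 -c "
from h import *
st()"
```

```text
t 9.75 tcp [0.4093 0.2213 0.114 ] jawdir 92.76 z [-0.011 -0.008 -1.   ] F [0.2 0.6 0.2] w 0.064 j6 0.17
```

drive_tool(targets=[{"x":-0.001,"y":0.002,"z":-0.02,"turn":0},{"x":0,"y":0,"z":-0.025,"turn":0},{"x":0,"y":0,"z":-0.02,"turn":0},{"x":0,"y":0,"z":-0.01,"turn":0},{"x":0,"y":0,"z":-0.003,"turn":0},{"x":0,"y":0,"z":0,"turn":0},{"x":0,"y":0,"z":0,"turn":0}])

```text
t: 10.33
tool_pos: [0.4144, 0.2179, 0.0375]
orientation: [0.029, -3.135, 0.013]
force: [-0.3, -0.2, -0.4]
width: 0.0639
```

```bash
python3 - <<'E'
from h import *
st()
im=env.read_camera('scene');cv2.imwrite('pics/l8.png',cv2.resize(im[200:290,230:320],None,fx=6,fy=6,interpolation=cv2.INTER_CUBIC))
E
```

```text
t 10.33 tcp [0.4144 0.2179 0.0375] jawdir 91.07 z [-0.006 -0.008 -1.   ] F [-0.3 -0.2 -0.4] w 0.0639 j6 0.19
```

View pics/l8.png

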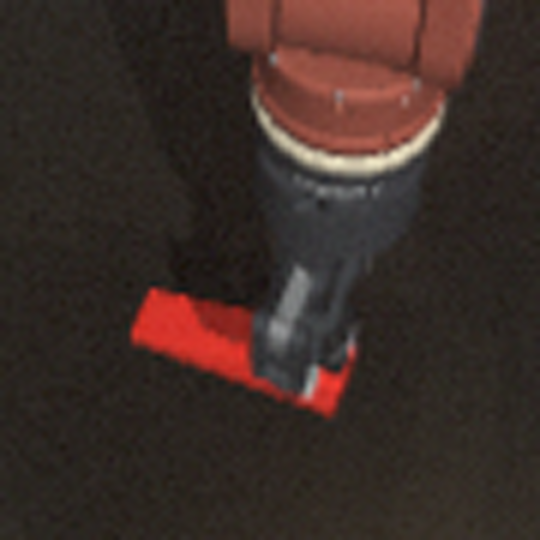

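The fingers straddle the tab. I'll correct the drift by about (-6, +6, -6) mm and 2°, then close.

drive_tool(targets=[{"x":-0.004,"y":0.003,"z":-0.003,"turn":1},{"x":-0.003,"y":0.003,"z":-0.003,"turn":1},{"x":0,"y":0,"z":0,"turn":0},{"x":0,"y":0,"z":0,"turn":0}])

```text
t: 10.72
tool_pos: [0.4092, 0.2249, 0.0345]
orientation: [0.089, -3.14, 0.011]
force: [-0.0, 0.6, 0.4]
width: 0.0638
```

drive_tool(targets=[{"x":0,"y":0,"z":0,"turn":0},{"x":0,"y":0,"z":0,"turn":0},{"x":0,"y":0,"z":0,"turn":0},{"x":0,"y":0,"z":0,"turn":0},{"x":0,"y":0,"z":0,"turn":0},{"x":0,"y":0,"z":0,"turn":0},{"x":0,"y":0,"z":0,"turn":0},{"x":0,"y":0,"z":0,"turn":0},{"x":0,"y":0,"z":0,"turn":0}], grip=0, squeeze=50)

```text
t: 11.47
tool_pos: [0.4092, 0.2253, 0.035]
orientation: [0.09, -3.14, 0.011]
force: [-1.2, -0.1, -0.3]
width: 0.0134
```

```bash
python3 - <<'E'
from h import *
st()
E
```

```text
t 11.47 tcp [0.4092 0.2253 0.035 ] jawdir 93.28 z [ 0.    -0.007 -1.   ] F [-1.2 -0.1 -0.3] w 0.0134 j6 0.17
```

The tab is gripped (13.4 mm). I'll lift slightly, carry it across in front of the plate while staying back in x, and align to 11.8° yaw.

drive_tool(targets=[{"x":0,"y":0,"z":0.015,"turn":0},{"x":-0.002,"y":-0.015,"z":0.01,"turn":2},{"x":-0.002,"y":-0.03,"z":0,"turn":2},{"x":-0.002,"y":-0.03,"z":0,"turn":2},{"x":0,"y":-0.03,"z":0,"turn":2},{"x":0,"y":-0.03,"z":0,"turn":1},{"x":0,"y":-0.03,"z":0,"turn":0},{"x":0,"y":-0.03,"z":0,"turn":0},{"x":0,"y":-0.02,"z":0,"turn":0},{"x":0,"y":0,"z":0,"turn":0},{"x":0,"y":0,"z":0,"turn":0}])

```text
t: 12.38
tool_pos: [0.3997, 0.0012, 0.0595]
orientation: [0.353, -3.12, 0.014]
force: [-0.2, 0.4, -3.0]
width: 0.0135
```

```bash
python3 - <<'E'
from h import *
st()
E
```

```text
t 12.38 tcp [0.3997 0.0012 0.0595] jawdir 102.92 z [-0.    -0.009 -1.   ] F [-0.2  0.4 -3. ] w 0.0135 j6 -0.55
```

drive_tool(targets=[{"x":0.003,"y":-0.02,"z":0,"turn":-1},{"x":0.004,"y":-0.03,"z":0,"turn":0},{"x":0.004,"y":-0.03,"z":0,"turn":0},{"x":0.004,"y":-0.02,"z":0,"turn":0},{"x":0,"y":-0.0,"z":0,"turn":0},{"x":0,"y":0,"z":0,"turn":0},{"x":0,"y":0,"z":0,"turn":0}])

```text
t: 12.97
tool_pos: [0.4148, -0.0979, 0.0584]
orientation: [0.333, -3.121, 0.01]
force: [-0.4, 0.1, -1.7]
width: 0.0133
```

```bash
cat > look2.py <<'E'
from h import *
import sys
n=sys.argv[1];s=st()
for c,(x,y,w,h) in dict(scene=(235,140,90,100),top=(245,150,80,100)).items():
    im=env.read_camera(c);cv2.imwrite(f'pics/{n}{c}f.png',im)
    cv2.imwrite(f'pics/{n}{c}.png',cv2.resize(im[y:y+h,x:x+w],None,fx=6,fy=6,interpolation=cv2.INTER_CUBIC))
E
python3 look2.py m1
```

```text
t 12.97 tcp [ 0.4148 -0.0979  0.0584] jawdir 102.19 z [-0.002 -0.006 -1.   ] F [-0.4  0.1 -1.7] w 0.0133 j6 -0.75
```

View pics/m1scene.png

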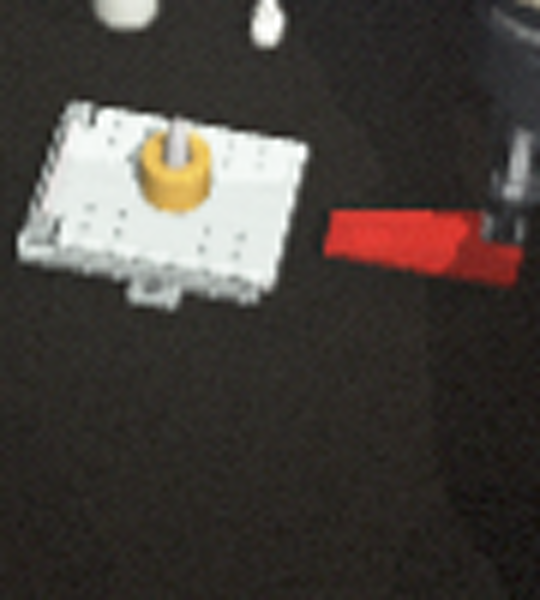

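View pics/m1top.png

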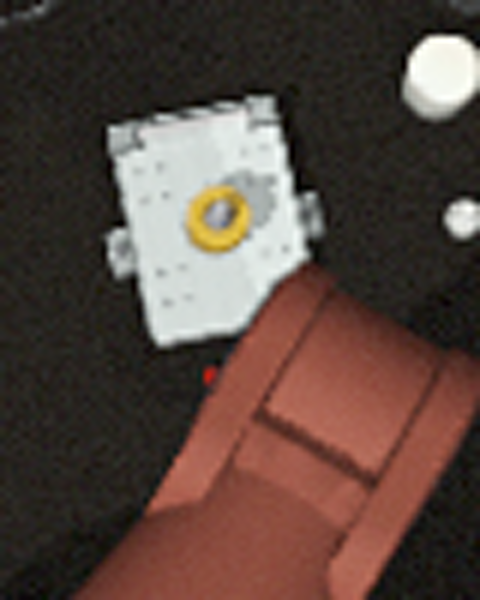

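```bash
python3 - <<'E'
from h import *
np.set_printoptions(precision=4,suppress=True)
c=lambda x,y:((x+.5)/6-.5+235,(y+.5)/6-.5+140)
q=onz("scene",[c(331,210),c(324,255)],.0245);print(q)
m=q.mean(0);d=q[1]-q[0];print(np.degrees(np.arctan2(-d[0],d[1])),np.hypot(*d[:2]))
t=np.array([.4148,-.0979]);e=m[:2]-t;a=np.radians(11.9);u=np.array([np.cos(a),np.sin(a)]);v=np.array([-u[1],u[0]])
print("toe-tcp along,lat",e@u,e@v)
lip=np.array([.540,-.0815]);print("toe-lip",(m[:2]-lip)@u,(m[:2]-lip)@v)
tcp_l=(t-lip);print("tcp rel lip",tcp_l@u,tcp_l@v)
ct=lambda x,y:((x+.5)/6-.5+245,(y+.5)/6-.5+150)
s=onz("top",[ct(218,217)],.045);print("sleeve top",s)
E
```

```text
[[ 0.513  -0.0916  0.0245]
 [ 0.504  -0.0579  0.0245]]
14.98244132485409 0.03485508015502069
toe-tcp along,lat 0.09643101870364292 0.003309000869821874
toe-lip -0.029460054871604503 0.01307821752581075
tcp rel lip -0.12589107357524743 0.009769216655988877
sleeve top [[ 0.6046 -0.0679  0.045 ]]
```

The sleeve is home, measured at (0.605, -0.068) from the top view. The toe is 29 mm short of the lip and 13 mm to the left. I'll shift right and lower.

drive_tool(targets=[{"x":0.0,"y":-0.007,"z":-0.006,"turn":0},{"x":0.0,"y":-0.006,"z":-0.006,"turn":0},{"x":0,"y":0,"z":-0.006,"turn":0},{"x":0,"y":0,"z":0,"turn":0},{"x":0,"y":0,"z":0,"turn":0}])

```text
t: 13.48
tool_pos: [0.4145, -0.109, 0.0379]
orientation: [0.341, -3.12, 0.009]
force: [-0.5, 0.5, -1.5]
width: 0.0129
```

```bash
python3 - <<'E'
from h import *
st()
E
```

```text
t 13.48 tcp [ 0.4145 -0.109   0.0379] jawdir 102.49 z [-0.002 -0.006 -1.   ] F [-0.5  0.5 -1.5] w 0.0129 j6 -0.78
```

drive_tool(targets=[{"x":0.0,"y":0,"z":-0.002,"turn":-0.5},{"x":0.0,"y":0,"z":-0.001,"turn":0},{"x":0,"y":0,"z":0,"turn":0},{"x":0,"y":0,"z":0,"turn":0}])

```text
t: 13.82
tool_pos: [0.4146, -0.109, 0.0354]
orientation: [0.326, -3.122, 0.009]
force: [-0.5, -0.6, -2.0]
width: 0.0134
```

```bash
python3 look2.py m2
```

```text
t 13.82 tcp [ 0.4146 -0.109   0.0354] jawdir 101.92 z [-0.002 -0.006 -1.   ] F [-0.5 -0.6 -2. ] w 0.0134 j6 -0.77
```

View pics/m2scene.png

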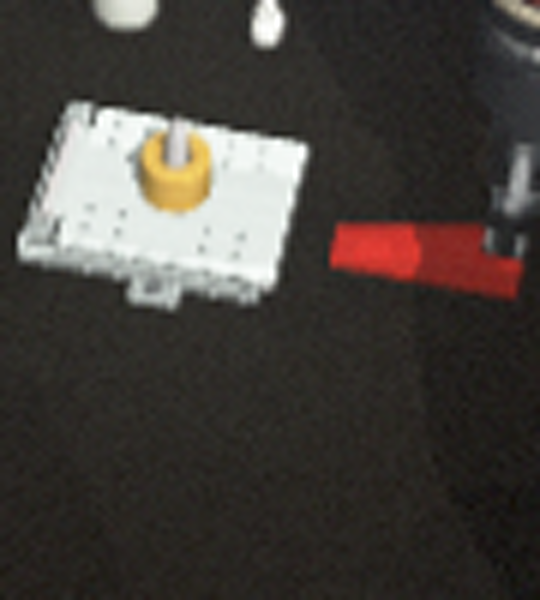

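drive_tool(targets=[{"x":0.0,"y":0,"z":-0.0015,"turn":0},{"x":0,"y":0,"z":0,"turn":0},{"x":0,"y":0,"z":0,"turn":0}])

```text
t: 14.17
tool_pos: [0.4151, -0.1097, 0.0355]
orientation: [0.326, -3.123, 0.012]
force: [0.0, 0.5, -1.4]
width: 0.0133
```

```bash
python3 - <<'E'
from h import *
np.set_printoptions(precision=4,suppress=True)
s=st()
c=lambda x,y:((x+.5)/6-.5+235,(y+.5)/6-.5+140)
q=onz("scene",[c(335,222),c(329,267)],.0025);print(q)
m=q.mean(0)
a=np.radians(11.9);u=np.array([np.cos(a),np.sin(a)]);v=np.array([-u[1],u[0]])
lip=np.array([.540,-.0815]);print("toe-lip",(m[:2]-lip)@u,(m[:2]-lip)@v)
E
```

```text
t 14.17 tcp [ 0.4151 -0.1097  0.0355] jawdir 101.91 z [-0.001 -0.008 -1.   ] F [ 0.   0.5 -1.4] w 0.0133 j6 -0.77
[[ 0.5128 -0.1024  0.0025]
 [ 0.5032 -0.0686  0.0025]]
toe-lip -0.03215800808145961 0.0026929085809628073
```

z no longer falls when commanded lower, so the wedge is resting on the bench. Pushing along the base axis (cos 11.9°, sin 11.9°).

drive_tool(targets=[{"x":0.0069,"y":0.0014,"z":0,"turn":0},{"x":0.0069,"y":0.0014,"z":0,"turn":0},{"x":0.0069,"y":0.0014,"z":0,"turn":0},{"x":0.0069,"y":0.0014,"z":0,"turn":0},{"x":0.0069,"y":0.0014,"z":0,"turn":0},{"x":0.0069,"y":0.0014,"z":0,"turn":0},{"x":0,"y":0,"z":0,"turn":0},{"x":0,"y":0,"z":0,"turn":0}])

```text
t: 14.83
tool_pos: [0.4621, -0.1003, 0.035]
orientation: [0.326, -3.123, 0.013]
force: [-1.9, -1.4, 2.5]
width: 0.0137
```

```bash
python3 look2.py m3
```

```text
t 14.83 tcp [ 0.4621 -0.1003  0.035 ] jawdir 101.93 z [-0.001 -0.009 -1.   ] F [-1.9 -1.4  2.5] w 0.0137 j6 -0.69
```

View pics/m3scene.png

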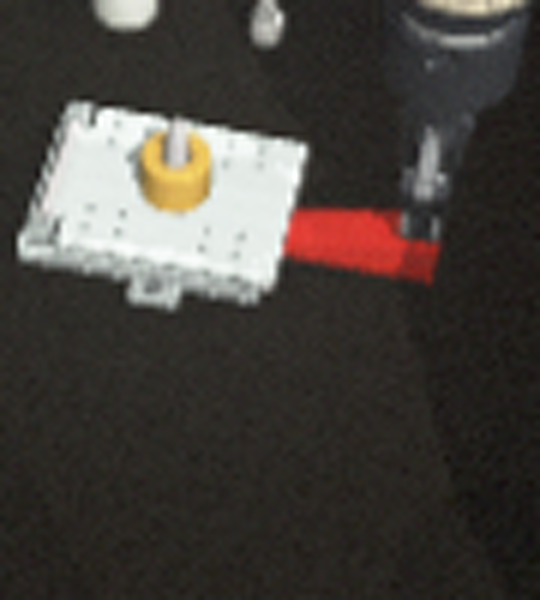

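The toe has gone under the lip and is about 16 mm past it. Continuing with small rows.

drive_tool(targets=[{"x":0.0059,"y":0.0013,"z":0,"turn":0},{"x":0.0059,"y":0.0013,"z":0,"turn":0},{"x":0.003,"y":0.0006,"z":0,"turn":0},{"x":0,"y":0,"z":0,"turn":0},{"x":0,"y":0,"z":0,"turn":0}])

```text
t: 15.35
tool_pos: [0.4778, -0.0969, 0.035]
orientation: [0.325, -3.123, 0.013]
force: [-1.9, -1.7, 2.2]
width: 0.0137
```

drive_tool(targets=[{"x":0.003,"y":0.0006,"z":0,"turn":0},{"x":0.003,"y":0.0006,"z":0,"turn":0},{"x":0,"y":0,"z":0,"turn":0},{"x":0,"y":0,"z":0,"turn":0}])

```text
t: 15.68
tool_pos: [0.4828, -0.0959, 0.0351]
orientation: [0.323, -3.12, 0.014]
force: [-2.4, -1.2, 2.4]
width: 0.0134
```

drive_tool(targets=[{"x":0.003,"y":0.0006,"z":0,"turn":0},{"x":0.003,"y":0.0006,"z":0,"turn":0},{"x":0,"y":0,"z":0,"turn":0},{"x":0,"y":0,"z":0,"turn":0}])

```text
t: 16.02
tool_pos: [0.4872, -0.0951, 0.0354]
orientation: [0.321, -3.116, 0.015]
force: [-1.9, -0.8, 1.6]
width: 0.0134
```

```bash
python3 look2.py m4
```

```text
t 16.02 tcp [ 0.4872 -0.0951  0.0354] jawdir 101.78 z [-0.008 -0.01  -1.   ] F [-1.9 -0.8  1.6] w 0.0134 j6 -0.65
```

View pics/m4scene.png

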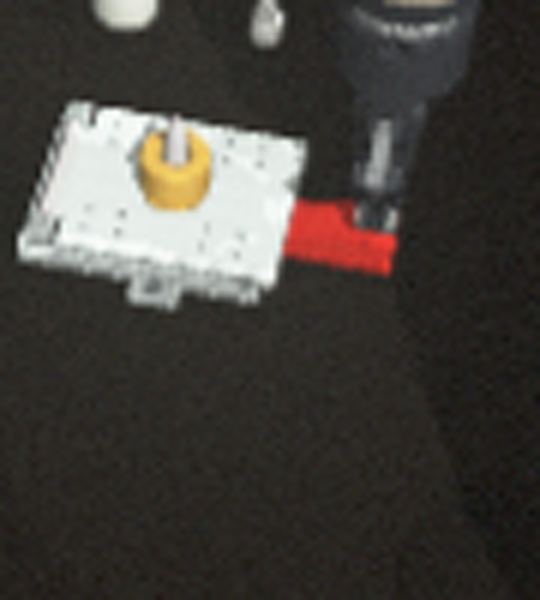

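The lip is starting to lift: the right corner moved from (308,147) to (304,142) in the crop, and the predicted toe travel is 41 mm. About 9–10 mm more.

drive_tool(targets=[{"x":0.003,"y":0.0006,"z":0,"turn":0},{"x":0.003,"y":0.0006,"z":0,"turn":0},{"x":0,"y":0,"z":0,"turn":0},{"x":0,"y":0,"z":0,"turn":0}])

```text
t: 16.45
tool_pos: [0.4916, -0.0943, 0.0357]
orientation: [0.32, -3.113, 0.016]
force: [-2.8, -0.2, 2.4]
width: 0.0135
```

drive_tool(targets=[{"x":0.003,"y":0.0006,"z":0,"turn":0},{"x":0.002,"y":0.0004,"z":0,"turn":0},{"x":0,"y":0,"z":0,"turn":0},{"x":0,"y":0,"z":0,"turn":0}])

```text
t: 16.78
tool_pos: [0.495, -0.0937, 0.036]
orientation: [0.318, -3.109, 0.017]
force: [-2.4, -0.9, 1.9]
width: 0.0133
```

```bash
python3 look2.py m5; python3 - <<'E'
from h import *
# predicted front-right top corner pixel for lifts
a=np.radians(11.9);u=np.array([np.cos(a),np.sin(a),0]);v=np.array([-u[1],u[0],0])
b=np.array([.604,-.0678,0])-.002*u
for L in (0,.002,.004,.006,.008):
    th=L/.135
    def pt(x,y,z):
        dx,dz=x-.072,z-.021
        return b+u*(.072+dx*np.cos(th)+dz*np.sin(th))+v*y+np.array([0,0,.021-dx*np.sin(th)+dz*np.cos(th)])
    P=proj("scene",[pt(-.056,-.054,.024),pt(-.056,.054,.024),pt(.002,0,.08)])
    print(L,((P-[235,140]+.5)*6-.5).round(1).tolist())
E
```

```text
t 16.78 tcp [ 0.495  -0.0937  0.036 ] jawdir 101.69 z [-0.015 -0.013 -1.   ] F [-2.4 -0.9  1.9] w 0.0133 j6 -0.64
0 [[285.7, 139.4], [251.5, 274.6], [175.0, 122.7]]
0.002 [[285.8, 137.3], [251.6, 272.5], [173.5, 121.1]]
0.004 [[285.9, 135.1], [251.6, 270.4], [172.0, 119.6]]
0.006 [[285.9, 132.9], [251.6, 268.2], [170.5, 118.2]]
0.008 [[285.9, 130.7], [251.5, 266.1], [169.0, 116.7]]
```

View pics/m5scene.png

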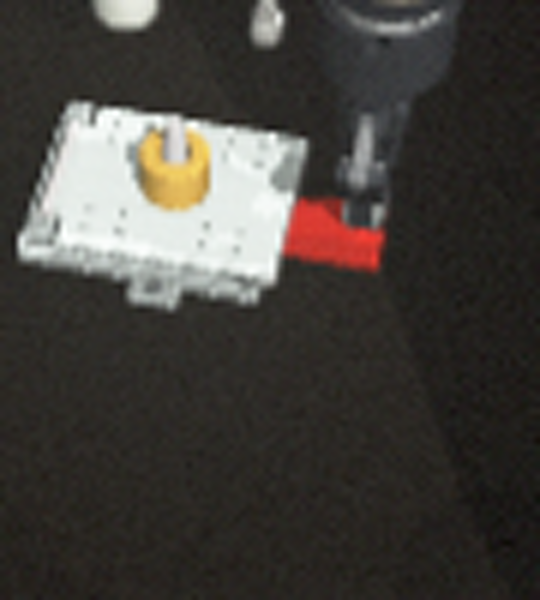

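View pics/m5top.png

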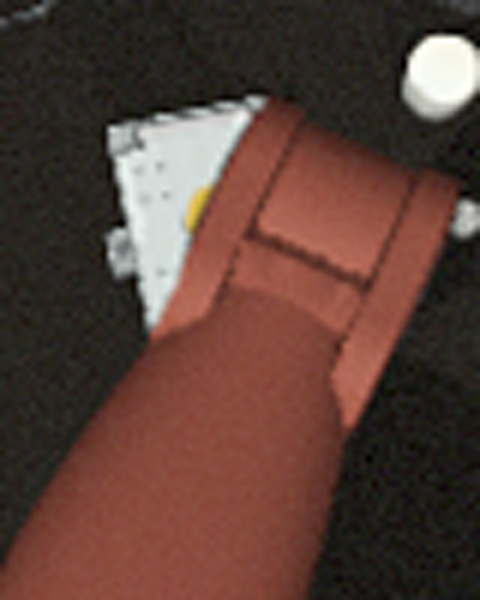

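```bash
python3 - <<'E'
from h import *
g={n:cv2.cvtColor(cv2.imread(f'pics/{n}scenef.png'),cv2.COLOR_BGR2GRAY).astype(float) for n in('m2','m3','m4','m5')}
def edge(p,th=110):
    i=np.argmax(p>th);return i-1+(th-p[i-1])/(p[i]-p[i-1])
for n,i in g.items():
    print(n,"side edge rows",[round(155+edge(i[155:175,c]),2) for c in (255,273,276,279,282,284)],"left-front lower",[round(195-edge(i[175:196,c][::-1]),2) for c in(270,274,277)])
E
```

```text
m2 side edge rows [np.float64(157.49), np.float64(161.12), np.float64(161.46), np.float64(162.16), np.float64(162.46), np.float64(163.03)] left-front lower [np.float64(189.21), np.float64(189.33), np.float64(189.94)]
m3 side edge rows [np.float64(157.47), np.float64(161.09), np.float64(161.46), np.float64(162.24), np.float64(162.53), np.float64(163.13)] left-front lower [np.float64(189.17), np.float64(189.35), np.float64(190.0)]
m4 side edge rows [np.float64(157.44), np.float64(160.53), np.float64(161.4), np.float64(161.52), np.float64(162.36), np.float64(162.79)] left-front lower [np.float64(189.19), np.float64(189.36), np.float64(190.01)]
m5 side edge rows [np.float64(157.43), np.float64(160.37), np.float64(160.72), np.float64(161.41), np.float64(161.92), np.float64(162.52)] left-front lower [np.float64(189.19), np.float64(189.37), np.float64(190.0)]
```

The edge shift agrees with about a 3.5 mm lift, as does the travel (49 mm past the lip gives 3.6 mm). A nudge of 2 mm, then hold and re-check.

drive_tool(targets=[{"x":0.002,"y":0.0004,"z":0,"turn":0},{"x":0,"y":0,"z":0,"turn":0},{"x":0,"y":0,"z":0,"turn":0},{"x":0,"y":0,"z":0,"turn":0},{"x":0,"y":0,"z":0,"turn":0},{"x":0,"y":0,"z":0,"turn":0}])

```text
t: 17.38
tool_pos: [0.4963, -0.0935, 0.036]
orientation: [0.318, -3.108, 0.018]
force: [-1.8, -0.9, 2.8]
width: 0.0135
```

```bash
python3 look2.py m6; python3 - <<'E'
from h import *
s=st();print(s['qvel'].round(4))
g=cv2.cvtColor(cv2.imread('pics/m6scenef.png'),cv2.COLOR_BGR2GRAY).astype(float)
def edge(p,th=110):
    i=np.argmax(p>th);return i-1+(th-p[i-1])/(p[i]-p[i-1])
print([round(155+edge(g[155:175,c]),2) for c in (255,273,276,279,282,284)])
E
python3 -c "
import cv2
print()"
```

```text
t 17.38 tcp [ 0.4963 -0.0935  0.036 ] jawdir 101.67 z [-0.016 -0.013 -1.   ] F [-1.8 -0.9  2.8] w 0.0135 j6 -0.64
t 17.48 tcp [ 0.4963 -0.0935  0.0361] jawdir 101.67 z [-0.016 -0.013 -1.   ] F [-2.9 -0.3  2.9] w 0.0136 j6 -0.64
[ 0.0009 -0.0008  0.0005 -0.0027  0.0004  0.0005]
[np.float64(157.45), np.float64(160.4), np.float64(160.57), np.float64(161.4), np.float64(161.9), np.float64(162.53)]
```

View pics/m6scene.png

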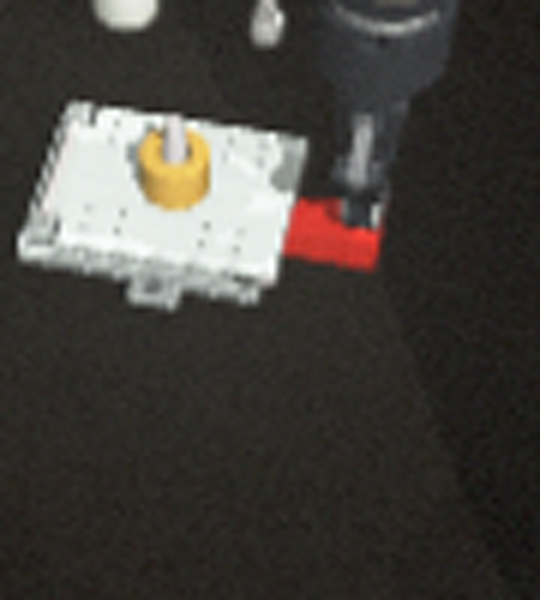

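View pics/m6scenef.png

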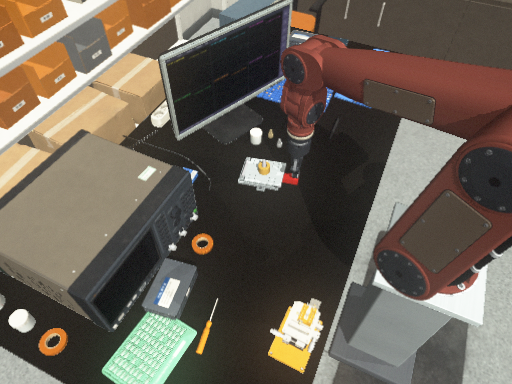

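Steady: no drift over the hold, joint speeds near zero, sleeve seated, bystanders in place. Handing in.

```bash
python3 - <<'E'
from h import *
print(env.hand_in());st()
E
```

```text
the job is handed in; nothing more can be done
None
the job is handed in; nothing more can be done
```

The sleeve is on the post and released. The wedge is under the lip and still gripped by its tab. I handed the job in at about 17.5 s, and it reported no verdict.

**Sleeve:** I lowered it over the post and let it go flat on the plate. After release it measured about (0.605, -0.068) from the top camera, against (0.604, -0.068) for the post foot. The scene camera disagreed slightly, at (0.602, -0.068). Both are within about 2 mm of the post.

**Wedge:** I carried it just above the bench to the front of the plate, set it down and pushed it along the base axis. Its toe is now about 50 mm past the lip.
- **Lift:** the travel gives about 3.8 mm of lift. The shift of the plate's edge in the picture gives roughly 3 to 5 mm, which is less precise because it rests on sub-pixel shifts.
- **Last reading:** grip opening 13.6 mm, tool force about 3 N forward and 3 N up, and the arm still.

**Small deviations:** the tool, and probably the wedge with it, pitched by about 0.016 rad as it took the load. The tool point rose about 1 mm. Both are inside the limits.

**Bystanders:** the jar and adapters look unmoved. The marker and mouse were not measured again, but the arm passed well above them. I did not positively pick out the nut driver; the amber-handled driver, which I took it to be, looks unmoved.

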